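Lean the engraved board up to cool

ROBOT

A 6-joint arm with a two-finger parallel gripper is mounted at the origin on the work surface. World frame = base frame: x ahead of the robot, y to its left, z up, the work surface at z = 0. Lengths are in m, angles in degrees, forces in N, time in s.
With the tool pointing down it reaches from about 0.375 to 0.975 m from the base axis. Payload 3.8 kg.
Tool frame: the origin (TCP) lies at the very end of the fingers, on their centre line; the grasp point (between the pads) lies 19 mm behind it (robot.grip_depth is the distance from the TCP to the grasp point, in m); z points along the fingers, y is the line along which they close (so a half turn about z gives the same grasp; the last joint's range is limited). The gripper opens to 85 mm and grips with 20 to 120 N. Pads are 22 mm wide; open, the fingers measure 114 mm over their backs; the gripper's body (76 mm by 85 mm) begins 54 mm behind the grasp point. The pads swing forward as they close: fully open they stand 13 mm farther back than shut.
Start: joints at [-72.359, 15.12, 91.902, -0, 72.978, -2.114], TCP at [0.228, -0.635, 0.231] pointing down, gripper open.
Joint ranges: [-150.88, 150.88], [-54.13, 125.18], [17.81, 147.31], [-75.09, 255.09], [0, 152.58], [-146.25, 146.25]. Speed limits (degrees/s): [147.25, 147.25, 180, 180, 180, 180].

INTERFACE

Orientations are given as a 3x3 rotation matrix whose columns are the frame's x, y, z axes.
In Python, from station import telemetry, cams, workorder, cut_out, pinpoint, robot gives the robot as it stands.
- The arm moves only by the tool play_rows, never from a script. Its argument "series" is a list of rows, each a list of 5 numbers: the opening, from 0 (shut) to 1 (fully open), then the shift along the tool's x, y, z in cm, then the turn about the tool's z in rad. In form: [[fingers, tx, ty, tz, spin], ...]. A call has 1 to 12 rows; each row is the pose to reach, as a shift and turn from the pose commanded when the call began, along the tool's axes at that moment; what a row does not reach only later rows make up. A row lasts 1/8 s, in which the tool goes at most 62.5 mm and 10.7 degrees, less where a joint would pass 70% of its speed; a pose out of reach is approached as far as the arm can. A call with a gripper value outside its range is refused whole. The fingers move at their own pace and stop on an object; the grip force is fixed at half the most. Time passes only in rows, so rows that repeat a pose let the fingers close. It gives the time, the measured TCP pose, the force, the opening and the grip force at its end, in the units of the state.
- telemetry.get_obs(): the state, without advancing time (a new reading comes with each control period).
- cams.capture(name): name is "side" or "top"; returns (picture, depth): 400x640x3 uint8, red, green, blue; 400x640 float32, m along the optical axis (not along the pixel's ray), 0 where there is no reading.
- cams.camera_model(name): a dict with "intrinsics" (3x3 intrinsics, pixels), "rvec" (rotation vector, rad) and "tvec" (3), from world to camera coordinates, as OpenCV has them. Camera axes: x right, y down, z forward; pixel columns grow to the right and rows downward; lengths in m; the calibration is good to about 2 mm. A picture is of the moment at which its call begins. camera_model takes no time and is no camera call.
- workorder.sign_off(): hands the job in; it is judged then, once.
Trained networks look in the newest picture that a camera, given by its name, has taken for a name from the list of things; names that differ only in an ending like _2 or _b are one class to them, and where a whole thing is asked for, a point or a joint stands for the part that bears it (a point fixed in the world has none). Each returns a list of dicts, best first, with "confidence" (0 to 1); they miss things now and then, are a little off and sometimes report something else, mostly with a low value. They report only what shows in the picture. A call takes as long as a camera call. They do not tell look-alikes from the thing itself.
- cut_out(camera, label): "region" (400x640 bool, what is visible of it).
- pinpoint(camera, label): "point" ([x, y, z] in m, in the coordinates of the camera as it stood for that picture, good to about 4 mm: a listed point, or the origin of a listed thing).
The state is a dict: "t": time; "joint_positions": joint angles; "joint_velocities": joint speeds; "effort": joint torques, N m; "position": TCP position; "ee_rot": TCP orientation; "wrist_force": force on the tool from outside, world axes, zero at the start; "wrist_torque": the same for the moment, N m; "grip_width": finger opening in m; "grip_force": force on a finger pad.
Only numpy, scipy, OpenCV 4.12 (cv2) and the standard library are available. Lean on these libraries where they do the work, as an engineer would, in place of code of your own. Each camera call takes 0.05 s, during which the arm holds its last target. There are 200 camera calls.

TASK

First slide the foot stop of the white leaning stand in by its orange knob until the stop's wall-side face is at the yellow line. Then lift the dark engraved board out of the rack and gently lean it, without dropping it, long side up, against the stand's low white wall: square to the wall, about in the middle, top resting back on the wall and foot blocked by the stop. Leave the pale boards, the glue bottle and the blue pot alone.

Things in the scene. Friction and masses are not known exactly. Their poses are not given: they have to be found in the camera images.
- stand: Fixed slick white stand: base plate 12 mm thick, x -40 to +180 mm, y -100 to +100, and a low wall 160 mm wide, 12 mm thick, its top edge 100 mm above the plate (112 above the bench). Origin: on the bench below the middle of the wall's front face. x points out of that face over the plate (away from the robot, within 20 degrees), y along the wall, z up.
- stand_line (a point): Middle of the stop-side edge of the yellow line, 6 mm wide, drawn across the plate parallel to the wall; 44 mm in front of the wall's front face, on the plate's top. Axes as the stand's. The board stands between wall and stop; with the stop at the line, foot against it and back on the wall's top edge, it leans some 18 degrees.
- stop (a joint): Travel of the foot stop (m), 0 at the far end and growing as the stop slides towards the wall. The gap between the wall's front face and the stop's wall-side face is 0.090 m minus this value, so the stop is at the line at 0.046; it can go on to 0.070. It slides stiffly (about 5 N) and stays where it is left.
- stop_face (a point): Middle of the lower edge of the foot stop's wall-side face, on the plate's top; axes as the stand's. The stop is an aluminium bar 160 mm long (along y), 12 mm thick and standing 17 mm above the plate.
- stop_knob (a point): Grip point on the stop's upright orange knob, 37 mm outward (+x) of the stop's wall-side face and 45 mm above the plate (57 mm above the bench). The knob is a post 24 mm along x, 14 mm along y, its top 64 mm above the plate, 19 mm above this point; axes as the stand's. Pinch it from above across its 14 mm.
- board_center (a point): Centre of the dark brown engraved board with pale rings on both faces: 12 mm thick (its x), 110 mm wide (its y), 180 mm high (its z, up at the start), about 0.11 to 0.2 kg. It begins standing loosely in one of the rack's slots, 90 mm of it below this point. Both faces are alike, either may look outward.
- board_foot (a point): Middle of the lower end of the same board, 90 mm below its centre along its z.
- board: The same dark board as a body; origin in the middle of its lower end, axes as at its centre.
- rack: Fixed plywood rack, 240 mm (x) by 130 mm (y), origin on the bench below its middle. Three slots across it, at x = -80, 0 and +80 mm, each between two rails 40 mm high on a 10 mm base (rail tops 50 mm above the bench), 16 mm wide, 2 mm play each side of a board.
- blank_a_center (a point): Centre of a pale plain board of the same size, standing in another slot; to be left there.
- blank_b_center (a point): Centre of the second pale plain board, likewise.
- glue_center (a point): Centre of a white glue bottle, 52 mm diameter, 130 mm tall, standing on the bench beyond the rack; leave alone.
- pot_center (a point): Centre of a small blue empty pot, 64 mm diameter, 80 mm tall, standing on the bench; leave alone.
There are look-alikes about, which are no part of the job. Leave any red or turquoise look-alike of the board alone.

How it is judged (in metres and radians):
On the way, in this order (a step that is already met when the one before it is completed fails the run):
1. the foot stop is at the yellow line (within 6 mm) while the dark board is still in the rack (value of joint stop between 0.04 and 0.052 m and distance of board_center from where it was at the start of the episode below 0.04 m), for 0.2 s.
2. the dark board has been lifted clear of the rack (height (world z) of board_foot above 0.055 m), for 0.1 s.
At the end, for the whole second after the job is handed in: The stop is within 6 mm of the yellow line; the dark board is at rest on the stand's plate, leaning back on the wall at 10 to 26 degrees from upright, square to the wall within 8 degrees, its middle within 35 mm of the wall's middle, its foot against the stop (within about 4 mm) (value of joint stop between 0.04 and 0.052 m and angle between board_center's own z axis and vertical between 0.17 and 0.45 rad and angle between the y axis of board_center and the y axis of stand, either way round below 0.14 rad and x of board_center in the frame of stand between -0.012 and 0.032 m and y of board_center in the frame of stand between -0.035 and 0.035 m and x of board_foot in the frame of stop_face between -0.012 and -0.001 m and z of board_foot in the frame of stand between 0.007 and 0.022 m and linear speed of board below 0.02 m/s and angular speed of board below 0.1 rad/s); the robot touches nothing.
It fails at once if a pale board is moved more than 30 mm (distance of any of blank_a_center, blank_b_center from where it was at the start of the episode above 0.03 m).
It fails at once if the glue bottle or the pot is moved more than 30 mm (distance of any of glue_center, pot_center from where it was at the start of the episode above 0.03 m).
It fails at once if the dark board is pressed or knocked onto the stand with more than 60 N (contact force between board and stand above 60 N).
It fails at once if the dark board is dropped (falls out of the fingers at over 0.5 m/s) (contact force between the fingers and board below 0.05 N and linear speed of board above 0.5 m/s).
It also fails if it takes over 54 s, if anything falls off the work surface, if the arm or the gripper's body presses on something with over 40 N, if the wrist force passes 120 N, or if a joint passes its speed limit or range.

## Working session

There is one attempt and no reset: what is moved stays moved. The work goes in short steps, Python scripts to look and compute and a tool call to move; the robot and the scene stay as the last step left them, time stands still between calls to the robot, and variables do not carry over. Pictures are saved under pics/ and viewed, at most 10 in all, crops included, and the job is handed in when it is done.

Besides the shell and the picture viewer there is one more tool, called after "Call:" as name(argument=value, ...) on one line, values as JSON. play_rows: Moves the arm, as the interface text tells. Its arguments: {"type":"object","properties":{"series":{"type":"array","items":{"type":"array","items":{"type":"number"}}}},"required":["series"]}

```bash
mkdir -p pics; cat > h.py <<'E'
import numpy as np, cv2
from station import telemetry, cams, workorder, cut_out, pinpoint, robot
np.set_printoptions(precision=4,suppress=True)
def RT(n):
    m=cams.camera_model(n); return np.array(m["intrinsics"]),cv2.Rodrigues(np.array(m["rvec"],float))[0],np.array(m["tvec"],float).ravel()
def toworld(n,p):
    K,R,t=RT(n); return (np.asarray(p)-t)@R
def cloud(n,d):
    K,R,t=RT(n); v,u=np.mgrid[0:400,0:640]
    P=np.stack([(u-K[0,2])/K[0,0]*d,(v-K[1,2])/K[1,1]*d,d],-1); return (P-t)@R
def find(n,l,k=3):
    for r in pinpoint(n,l)[:k]:
        K,R,t=RT(n);p=np.array(r["point"]);q=K@p
        print(n,l,round(r["confidence"],2),toworld(n,p),"px",(q[:2]/q[2]).round())
E
python3 - <<'E'
from h import *
for n in("side","top"):
    im,d=cams.capture(n); cv2.imwrite(f"pics/{n}0.png",im[:,:,::-1]); np.save(n+"0.npy",d)
    for l in("stand","stand_line","stop_face","stop_knob","board_center","rack","blank_a_center","glue_center","pot_center"): find(n,l)
E
```

```text
side stand 0.78 [ 0.4957 -0.1369 -0.0031] px [329. 316.]
side stand_line 0.84 [ 0.5408 -0.1361  0.0141] px [351. 299.]
side stop_face 0.94 [ 0.5713 -0.1291  0.0103] px [364. 292.]
side stop_face 0.43 [0.5277 0.2849 0.0038] px [253. 197.]
side stop_knob 0.57 [ 0.6098 -0.1246  0.0571] px [382. 262.]
side board_center 0.95 [0.7088 0.2763 0.0875] px [318. 152.]
side board_center 0.83 [0.8453 0.1342 0.0882] px [395. 161.]
side board_center 0.75 [0.5493 0.2026 0.1025] px [272. 173.]
side rack 0.78 [0.5281 0.2842 0.0012] px [253. 198.]
side glue_center 0.82 [0.7161 0.154  0.0676] px [346. 178.]
side pot_center 0.97 [0.676  0.062  0.0387] px [353. 211.]
top stand 0.97 [ 0.4953 -0.1321 -0.003 ] px [403. 263.]
top stand 0.35 [0.5488 0.2109 0.0131] px [266. 223.]
top stand_line 0.72 [ 0.5411 -0.1306  0.0142] px [406. 243.]
top stop_face 0.97 [ 0.5707 -0.1307  0.0118] px [406. 231.]
top stop_knob 0.58 [ 0.6083 -0.1257  0.0565] px [409. 212.]
top board_center 0.88 [0.8508 0.1352 0.0924] px [312.  99.]
top board_center 0.72 [0.5495 0.2099 0.1005] px [262. 215.]
top board_center 0.64 [0.3369 0.2725 0.0911] px [219. 308.]
top rack 0.68 [ 0.5289  0.2843 -0.0018] px [237. 228.]
top blank_a_center 0.72 [0.5238 0.2869 0.1002] px [227. 222.]
top glue_center 0.62 [0.7111 0.154  0.0643] px [297. 156.]
top glue_center 0.26 [0.677  0.0652 0.0384] px [332. 177.]
top pot_center 0.62 [0.6776 0.0627 0.0395] px [333. 177.]
```

View pics/side0.png

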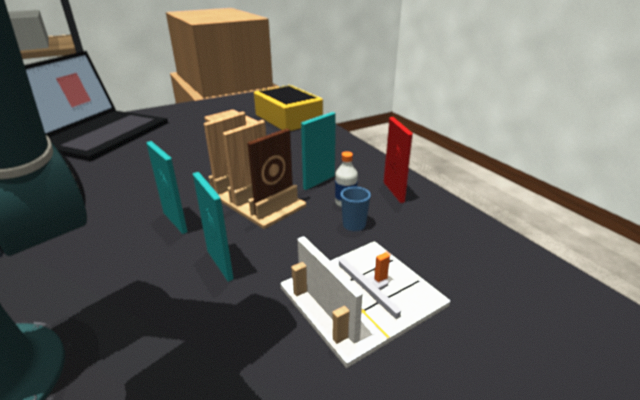

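View pics/top0.png

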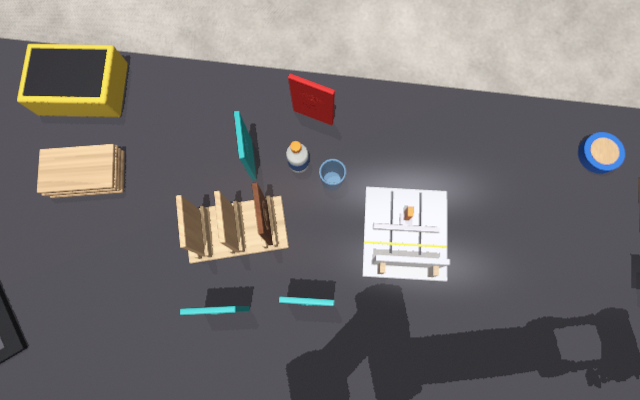

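The dark brown board with rings, in the rack's right slot, is at side (272,173) and top (262,215). The look-alikes are the red one at top (312,99) and the turquoise ones at top (245,145), (306,300) and (215,310). Only the brown one fits "dark brown, in the rack". I'll check this in a crop and measure the yaws.

```bash
python3 - <<'E'
from h import *
im=cv2.imread("pics/side0.png"); cv2.imwrite("pics/crop1.png",cv2.resize(im[100:240,180:340],None,fx=4,fy=4,interpolation=cv2.INTER_CUBIC))
t=cv2.imread("pics/top0.png"); 
d=np.load("top0.npy");P=cloud("top",d);v,u=np.mgrid[0:400,0:640]
hsv=cv2.cvtColor(t,cv2.COLOR_BGR2HSV)
def rect(name,m):
    q=P[m&(d>0)]; 
    if len(q)<4: print(name,len(q));return
    r=cv2.minAreaRect(q[:,:2].astype(np.float32)); print(name,len(q),"med",np.median(q,0),"rect",np.round(r[0],4),np.round(r[1],4),round(r[2],2))
reg=(u>350)&(u<460)&(v>175)&(v<290)
z=P[...,2]
rect("plate",reg&(z>.006)&(z<.018)); rect("walltop",reg&(z>.105)&(z<.12)&(v>240))
rect("stop",reg&(z>.023)&(z<.035)&(v<240)); rect("knob",reg&(z>.068)&(v<225))
rect("knobcol",reg&(hsv[...,0]<15)&(hsv[...,1]>150)&(z>.066))
rect("line",reg&(abs(hsv[...,0].astype(int)-28)<6)&(hsv[...,1]>120)&(z<.02))
b=(u>170)&(u<300)&(v>180)&(v<270)
for n,(a,c) in {"dark":(245,285),"mid":(212,242),"left":(170,205)}.items(): rect(n,b&(u>a)&(u<c)&(z>.178)&(z<.205))
rect("railtops",b&(z>.043)&(z<.056))
s=telemetry.get_obs(); print(s["position"],s["ee_rot"],s["grip_width"],robot.grip_depth)
E
```

```text
plate 5935 med [ 0.5683 -0.124   0.0126] rect [ 0.5696 -0.124 ] [0.2749 0.2557] 6.34
walltop 432 med [ 0.4917 -0.1324  0.1124] rect [ 0.492  -0.1321] [0.0125 0.1603] 3.8
stop 430 med [ 0.5778 -0.1242  0.0287] rect [ 0.5912 -0.1253] [0.0418 0.1592] 4.02
knob 66 med [ 0.6061 -0.1238  0.0758] rect [ 0.6071 -0.1234] [0.0233 0.0129] 8.94
knobcol 1
line 69 med [ 0.5382 -0.125   0.0126] rect [ 0.5388 -0.1294] [0.004 0.193] 4.05
dark 332 med [0.5477 0.2072 0.1901] rect [0.5491 0.2079] [0.1094 0.0124] 16.29
mid 358 med [0.5208 0.2816 0.1896] rect [0.5218 0.2833] [0.11  0.013] 16.13
left 379 med [0.502  0.3592 0.1895] rect [0.5027 0.361 ] [0.109  0.0133] 15.9
railtops 761 med [0.5201 0.2771 0.0499] rect [0.5269 0.2847] [0.1222 0.1917] 16.1
[ 0.2282 -0.6353  0.2313] [[ 0.9411  0.338   0.    ]
 [ 0.338  -0.9411 -0.    ]
 [ 0.      0.     -1.    ]] 0.08549474300139072 0.0187
```

View pics/crop1.png

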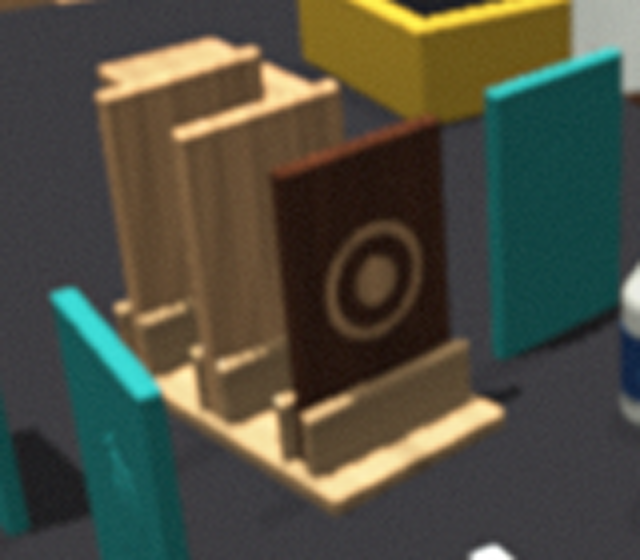

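The crop confirms the brown ringed board. Stand yaw is about 3.9°, rack yaw about 16°, and the stop needs to move in about 28.5 mm. Next I'll go above the knob.

Call:
play_rows(series=[[0.6,4,-2.7,0,0.05],[0.6,9,-6,1,0.1],[0.6,14,-9.3,2,0.15],[0.6,19,-12.7,3,0.2],[0.6,24,-16,4,0.25],[0.6,29,-19.3,5,0.277],[0.6,34,-22.7,6,0.277],[0.6,39,-26,7,0.277],[0.6,44,-29.3,8,0.277],[0.6,49,-32.7,9,0.277],[0.6,53,-35.35,10,0.277],[0.6,53,-35.35,10,0.277]])

```text
t: 2.5
position: [0.6086, -0.1203, 0.1303]
ee_rot: [[0.997, 0.072, -0.001], [0.072, -0.997, 0.001], [-0.001, -0.001, -1.0]]
wrist_force: [-0.8, -0.1, -0.0]
grip_width: 0.0514
grip_force: 0.0
```

Call:
play_rows(series=[[0.6,0,0,3,0],[0.6,0,0,6,0],[0.6,0,0,8.5,0],[0.6,0,0,9.3,0],[0.6,0,0,9.3,0],[0,0,0,9.3,0],[0,0,0,9.3,0],[0,0,0,9.3,0],[0,0,0,9.3,0]])

```text
t: 3.62
position: [0.6088, -0.1262, 0.0401]
ee_rot: [[0.998, 0.068, 0.003], [0.068, -0.998, -0.004], [0.003, 0.004, -1.0]]
wrist_force: [-0.0, -8.3, 1.0]
grip_width: 0.013
grip_force: 59.0
```

Call:
play_rows(series=[[0,0,0.25,0,0],[0,-0.5,0.25,0,0],[0,-1,0.25,0,0],[0,-1.5,0.25,0,0],[0,-2,0.25,0,0],[0,-2.5,0.25,0,0],[0,-2.8,0.25,0,0],[0,-2.8,0.25,0,0],[0,-2.8,0.25,0,0]])

```text
t: 4.75
position: [0.5818, -0.128, 0.04]
ee_rot: [[0.998, 0.068, 0.004], [0.068, -0.998, -0.001], [0.004, 0.001, -1.0]]
wrist_force: [3.9, -0.3, 6.6]
grip_width: 0.0133
grip_force: 60.1
```

```bash
python3 - <<'E'
from h import *
for n in("side","top"):
    im,d=cams.capture(n); cv2.imwrite(f"pics/{n}1.png",im[:,:,::-1]); np.save(n+"1.npy",d)
    for l in("stop_face","stand_line","stop_knob"): find(n,l,1)
    P=cloud(n,d);v=np.mgrid[0:400,0:640][0]; z=P[...,2]
    s=np.array([.9977,.068]);w=np.array([.498,-.1316]);X=(P[...,:2]-w)@s;Y=(P[...,:2]-w)@np.array([-.068,.9977])
    m=(d>0)&(z>.023)&(z<.033)&(X>.02)&(X<.08)&(abs(Y)>.03)&(abs(Y)<.075)
    q=X[m]; print("stop X pct",len(q),np.percentile(q,[2,10,50,90,98]))
E
```

```text
side stop_face 0.68 [ 0.5454 -0.1313  0.0082] px [352. 299.]
side stand_line 0.72 [ 0.543  -0.1365  0.0108] px [353. 300.]
side stop_knob 0.76 [ 0.582  -0.1272  0.0553] px [369. 269.]
stop X pct 214 [0.046  0.0465 0.0504 0.0571 0.0586]
top stop_face 0.18 [0.7143 0.1567 0.0664] px [296. 154.]
top stand_line 0.91 [ 0.543  -0.1318  0.0105] px [406. 242.]
stop X pct 96 [0.0462 0.0468 0.0522 0.0571 0.0581]
```

Call:
play_rows(series=[[0,-0.1,0,0,0],[0,-0.17,0,0,0],[0,-0.17,0,0,0],[0.5,-0.17,0,0,0],[0.5,-0.17,0,0,0],[0.5,-0.17,0,-1,0],[0.6,-0.17,0,-5,0],[0.6,-0.17,0,-10,0],[0.6,-0.17,0,-15,0],[0.6,-0.17,-2,-20,0],[0.6,-0.4,-7,-21,0],[0.6,-0.6,-12,-21,0]])

```text
t: 6.65
position: [0.5662, -0.0078, 0.2511]
ee_rot: [[0.998, 0.066, 0.004], [0.066, -0.998, -0.0], [0.004, 0.0, -1.0]]
wrist_force: [-0.0, 0.7, -0.3]
grip_width: 0.0512
grip_force: 0.0
```

```bash
python3 - <<'E'
from h import *
s=np.array([.9977,.068]);w=np.array([.498,-.1316]);e=np.array([-.068,.9977])
for n in("side","top"):
    im,d=cams.capture(n)
    for l in("stop_face","stop_knob"): find(n,l,1)
    P=cloud(n,d); z=P[...,2];X=(P[...,:2]-w)@s;Y=(P[...,:2]-w)@e
    m=(d>0)&(z>.023)&(z<.033)&(X>.02)&(X<.08)&(abs(Y)>.03)&(abs(Y)<.075)
    print("stop X pct",m.sum(),np.percentile(X[m],[2,10,50,90,98]))
    m=(d>0)&(z>.105)&(z<.116)&(abs(X)<.03)&(abs(Y)<.07); print("wall X",m.sum(),np.percentile(X[m],[2,98]))
E
```

```text
side stop_face 0.79 [ 0.5448 -0.1309  0.0116] px [352. 297.]
side stop_knob 0.77 [ 0.5781 -0.1263  0.0575] px [367. 269.]
stop X pct 207 [0.0445 0.0449 0.0485 0.0553 0.0567]
wall X 675 [-0.0119  0.0006]
top stop_face 0.62 [ 0.5434 -0.1308  0.0114] px [406. 242.]
top stop_knob 0.75 [ 0.5813 -0.1261  0.0552] px [408. 223.]
stop X pct 132 [0.0448 0.0454 0.0505 0.0556 0.0567]
wall X 221 [-0.0116  0.0001]
```

Call:
play_rows(series=[[0.6,-0.1,-5,0,-0.08],[0.6,-0.1,-10,0,-0.16],[0.6,-0.2,-15,0,-0.215],[0.6,-0.27,-19,0,-0.215],[0.6,-0.27,-21.65,0,-0.215],[0.6,-0.27,-21.65,0,-0.215],[0.6,-0.27,-21.65,1,-0.215],[0.6,-0.27,-21.65,1,-0.215]])

```text
t: 7.95
position: [0.5477, 0.2055, 0.2366]
ee_rot: [[0.961, 0.277, -0.003], [0.277, -0.961, -0.001], [-0.003, 0.0, -1.0]]
wrist_force: [-0.4, 0.6, 0.6]
grip_width: 0.051
grip_force: 0.0
```

Call:
play_rows(series=[[0.6,0.1,-0.15,3,0],[0.6,0.2,-0.15,6,0],[0.6,0.2,-0.15,8,0],[0.6,0.2,-0.15,8.7,0],[0.6,0.2,-0.15,8.7,0],[0.3,0.2,-0.15,8.7,0],[0,0.2,-0.15,8.7,0],[0,0.2,-0.15,8.7,0],[0,0.2,-0.15,8.7,0],[0,0.2,-0.15,8.7,0]])

```text
t: 9.2
position: [0.5507, 0.2095, 0.1526]
ee_rot: [[0.96, 0.279, 0.002], [0.279, -0.96, 0.0], [0.002, 0.0, -1.0]]
wrist_force: [0.8, -1.9, 5.7]
grip_width: 0.0115
grip_force: 59.5
```

Call:
play_rows(series=[[0,0,0,-1,0],[0,0,0,-3,0],[0,0,0,-6,0],[0,0,0,-9,0],[0,0,0,-12,0],[0,0,0,-15,0],[0,0,0,-17,0],[0,0,0,-17,0],[0,0,0,-17,0]])

```text
t: 10.32
position: [0.5491, 0.2091, 0.32]
ee_rot: [[0.96, 0.279, -0.002], [0.279, -0.96, -0.001], [-0.002, -0.0, -1.0]]
wrist_force: [-0.6, -0.7, -1.4]
grip_width: 0.0113
grip_force: 58.7
```

Call:
play_rows(series=[[0,-0.5,1.5,0,-0.08],[0,-1.5,4.5,0,-0.2],[0,-2.7,8,0,-0.34],[0,-4,11.5,0,-0.48],[0,-5.2,15,0,-0.62],[0,-6.4,18.5,0,-0.76],[0,-7.6,22,0,-0.9],[0,-8.8,25.5,0,-1.04],[0,-9.8,28.5,0,-1.18],[0,-10.6,31,0,-1.3],[0,-11,32.03,0,-1.356],[0,-11,32.03,0,-1.356]])

```text
t: 11.82
position: [0.5325, -0.1294, 0.3192]
ee_rot: [[-0.066, 0.998, -0.003], [0.998, 0.066, 0.001], [0.001, -0.003, -1.0]]
wrist_force: [0.5, -0.3, -1.6]
grip_width: 0.0112
grip_force: 58.6
```

Call:
play_rows(series=[[0,0,0,0,0],[0,0,0,0,0]])

```text
t: 12.08
position: [0.5334, -0.1282, 0.3209]
ee_rot: [[-0.068, 0.998, -0.001], [0.998, 0.068, 0.0], [0.0, -0.001, -1.0]]
wrist_force: [0.1, -0.2, -1.7]
grip_width: 0.0113
grip_force: 58.6
```

```bash
python3 - <<'E'
from h import *
s=np.array([.9977,.068]);w=np.array([.498,-.1316]);e=np.array([-.068,.9977])
for n in("side","top"):
    im,d=cams.capture(n); cv2.imwrite(f"pics/{n}2.png",im[:,:,::-1])
    r=None
    for l in("board_center","board_foot"):
        for r in pinpoint(n,l)[:3]:
            p=toworld(n,r["point"]); print(n,l,round(r["confidence"],2),p,"stand",(p[:2]-w)@s,(p[:2]-w)@e)
    P=cloud(n,d); z=P[...,2];X=(P[...,:2]-w)@s;Y=(P[...,:2]-w)@e
    for a in(.19,.24,.29):
        m=(d>0)&(abs(z-a)<.02)&(abs(X-.03)<.04)&(abs(Y)<.08)
        if m.sum()>5: print(n,a,m.sum(),"X",np.percentile(X[m],[5,50,95]),"Y",np.percentile(Y[m],[1,99]),"fit",np.polyfit(Y[m],X[m],1))
E
```

```text
side board_center 0.97 [0.3337 0.2702 0.0927] stand -0.13658353014748714 0.4120890604103832
side board_center 0.63 [0.7037 0.2756 0.0877] stand 0.2328871355636433 0.3922359332752279
side board_center 0.63 [0.8449 0.1342 0.0873] stand 0.3641970854082173 0.24157981854798852
side board_foot 0.81 [ 0.374   0.0798 -0.0006] stand -0.10930484446004614 0.2193633634863103
side board_foot 0.8 [ 0.5353 -0.1324  0.1802] stand 0.03712432269588106 -0.0033075973295311053
side board_foot 0.76 [0.7098 0.273  0.0055] stand 0.23887513793594786 0.3892641149403059
side 0.19 854 X [0.0301 0.031  0.037 ] Y [-0.0571  0.0509] fit [-0.0244  0.0313]
side 0.24 1308 X [0.0298 0.0308 0.0369] Y [-0.0569  0.0511] fit [-0.0261  0.031 ]
side 0.29 1537 X [0.029  0.0302 0.0365] Y [-0.057   0.0511] fit [-0.0272  0.0305]
top board_center 0.95 [0.7019 0.2776 0.0905] stand 0.2312606476084572 0.39439811622914395
top board_center 0.88 [0.3754 0.0818 0.0876] stand -0.10780669025385421 0.2212289247455416
top board_center 0.85 [0.8476 0.1326 0.092 ] stand 0.36676211180805074 0.2398464139763906
top board_foot 0.92 [ 0.5409 -0.1297  0.1796] stand 0.042893474172127105 -0.0010071760294101618
top board_foot 0.87 [0.8481 0.1361 0.0035] stand 0.3675277567064429 0.243321549426159
top board_foot 0.71 [0.7112 0.2744 0.0022] stand 0.24029680252491217 0.3905303686200184
top 0.19 83 X [0.03   0.0304 0.0367] Y [-0.0088  0.056 ] fit [0.0498 0.0298]
top 0.24 112 X [0.0295 0.0302 0.0363] Y [-0.0013  0.056 ] fit [0.0577 0.0291]
top 0.29 127 X [0.0287 0.0297 0.0371] Y [0.0063 0.056 ] fit [0.0923 0.0273]
```

View pics/side2.png

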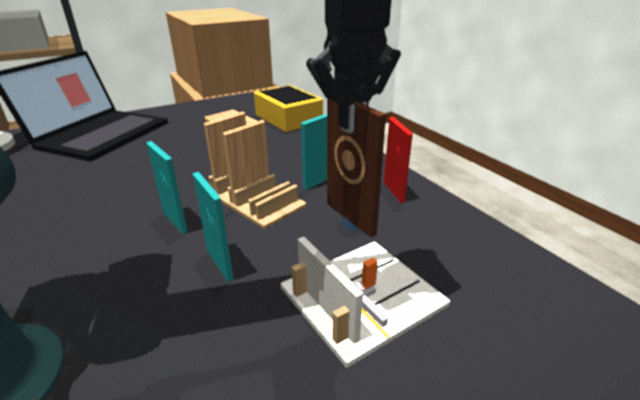

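The side picture shows the brown board gripped at about (352,165), upright and square above the gap between wall (325,285) and stop (375,310). I'll lower it with a 2 mm shift towards the wall.

Call:
play_rows(series=[[0,0,-0.2,1,0],[0,0,-0.2,3,0],[0,0,-0.2,5.5,0],[0,0,-0.2,8,0],[0,0,-0.2,10.5,0],[0,0,-0.2,12.5,0],[0,0,-0.2,14,0],[0,0,-0.2,15,0],[0,0,-0.2,15.6,0],[0,0,-0.2,16,0],[0,0,-0.2,16,0],[0,0,-0.2,16,0]])

```text
t: 13.88
position: [0.5319, -0.1292, 0.1619]
ee_rot: [[-0.068, 0.998, 0.001], [0.998, 0.068, -0.0], [-0.0, 0.001, -1.0]]
wrist_force: [-0.0, 0.1, -1.4]
grip_width: 0.0112
grip_force: 58.5
```

Call:
play_rows(series=[[0,0,0,0.2,0],[0,0,0,0.4,0],[0,0,0,0.5,0],[0,0,0,0.6,0],[0,0,0,0.65,0],[0,0,0,0.65,0],[0,0,0,0.65,0]])

```text
t: 14.75
position: [0.5315, -0.1291, 0.1548]
ee_rot: [[-0.068, 0.998, 0.0], [0.998, 0.068, -0.0], [-0.0, 0.0, -1.0]]
wrist_force: [0.6, -0.8, -1.3]
grip_width: 0.0114
grip_force: 58.6
```

Call:
play_rows(series=[[0,0,0,0.1,0],[0,0,0,0.15,0],[0,0,0,0.15,0],[0.2,0,0,0.15,0],[0.24,0,0,0.15,0],[0.24,0,0,0.15,0],[0.24,0,0,-0.4,0],[0.24,0,0,-1,0],[0.24,0,0,-1.6,0],[0.24,0,0,-1.6,0]])

```text
t: 16.0
position: [0.5322, -0.1293, 0.1719]
ee_rot: [[-0.068, 0.998, 0.002], [0.998, 0.068, -0.0], [-0.001, 0.002, -1.0]]
wrist_force: [0.8, 0.8, 0.1]
grip_width: 0.0204
grip_force: 0.0
```

```bash
cat > b.py <<'E'
from h import *
import sys
s=np.array([.9977,.068]);w=np.array([.498,-.1316]);e=np.array([-.068,.9977])
T=telemetry.get_obs()["position"];print("tcp stand",(T[:2]-w)@s,(T[:2]-w)@e,T[2])
for n in("side","top"):
    im,d=cams.capture(n); cv2.imwrite(f"pics/{n}{sys.argv[1]}.png",im[:,:,::-1])
    P=cloud(n,d); z=P[...,2];X=(P[...,:2]-w)@s;Y=(P[...,:2]-w)@e
    hsv=cv2.cvtColor(im,cv2.COLOR_RGB2HSV); br=(hsv[...,0]<20)&(hsv[...,1]>60)&(hsv[...,2]<200)
    for a in(.02,.05,.12,.14,.16,.18):
        m=(d>0)&br&(abs(z-a)<.008)&(abs(X-.01)<.06)&(abs(Y)<.08)
        if m.sum()>5: print(n,a,m.sum(),"X",np.percentile(X[m],[5,50,95]),"Y",np.percentile(Y[m],[1,99]))
    m=(d>0)&br&(abs(X-.01)<.06)&(abs(Y)<.08)&(z>.03); print("maxz",np.percentile(z[m],[90,99]))
    for l in("board_foot","stop_face","board_center"):
        for r in pinpoint(n,l)[:4]:
            p=toworld(n,r["point"]); q=p[:2]-w
            if abs(q@s)<.1 and abs(q@e)<.1: print(n,l,round(r["confidence"],2),"stand",q@s,q@e,p[2])
E
python3 b.py 3
```

```text
tcp stand 0.03424163973042447 -3.6920052796390937e-06 0.17185137239955794
side 0.02 209 X [-0.0334 -0.0225  0.037 ] Y [-0.0688  0.0603]
side 0.05 277 X [-0.0335 -0.0224  0.0348] Y [-0.0695  0.062 ]
side 0.12 391 X [0.0284 0.0295 0.0357] Y [-0.0579  0.0472]
side 0.14 410 X [0.0288 0.0299 0.0349] Y [-0.058   0.0483]
side 0.16 346 X [0.0291 0.0301 0.0338] Y [-0.058   0.0469]
side 0.18 293 X [0.0291 0.0301 0.0368] Y [-0.0579  0.0466]
maxz [0.1823 0.1936]
side board_center 0.81 stand 0.03324295193373555 -0.002537516305929146 0.10423113148792411
top 0.05 8 X [-0.0295  0.0354  0.0697] Y [-0.0017  0.0661]
top 0.12 13 X [0.0285 0.0291 0.0307] Y [0.0163 0.0547]
top 0.14 23 X [0.0289 0.0294 0.0307] Y [0.0164 0.0553]
top 0.16 24 X [0.0293 0.0296 0.0325] Y [0.0193 0.0553]
top 0.18 28 X [0.0295 0.0299 0.0353] Y [0.0206 0.0551]
maxz [0.1938 0.3097]
top board_foot 0.64 stand 0.03718150863597954 -0.003041913352121634 0.01228868925145445
top stop_face 0.74 stand 0.041167215359295385 -0.002321307720762358 0.013543818699745937
top board_center 0.75 stand 0.033165026049840694 0.0021295833777653537 0.013708106393886355
top board_center 0.66 stand 0.03350621162882977 0.0009420110052617761 0.09871600784414883
```

View pics/side3.png

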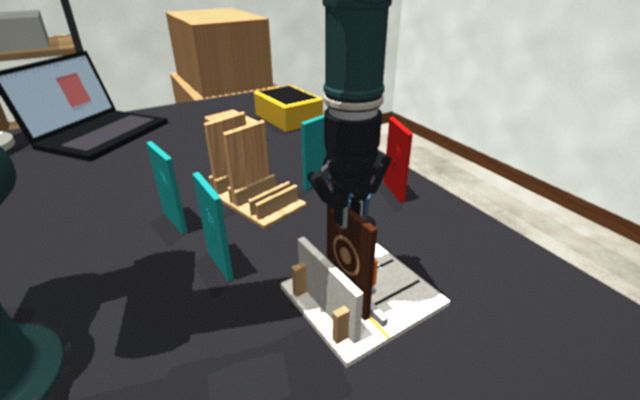

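The side picture shows the board standing upright at (352,260), loosely caged by the fingers (352,215). Now I'll walk its top slowly back onto the wall.

Call:
play_rows(series=[[0.26,0,-0.2,0,0],[0.26,0,-0.5,0,0],[0.26,0,-0.8,0,0],[0.26,0,-1.1,0.1,0],[0.26,0,-1.4,0.1,0],[0.26,0,-1.7,0.2,0],[0.26,0,-2,0.2,0],[0.26,0,-2.3,0.3,0],[0.26,0,-2.6,0.3,0],[0.28,0,-2.9,0.4,0],[0.28,0,-3.2,0.4,0],[0.28,0,-3.5,0.5,0]])

```text
t: 17.9
position: [0.4964, -0.1315, 0.1658]
ee_rot: [[-0.068, 0.998, 0.0], [0.998, 0.068, -0.0], [-0.0, 0.0, -1.0]]
wrist_force: [0.0, 0.1, -0.2]
grip_width: 0.0236
grip_force: 0.1
```

Call:
play_rows(series=[[0.28,0,-0.2,0,0],[0.29,0,-0.5,0.1,0],[0.3,0,-0.8,0.1,0],[0.31,0,-1.1,0.2,0],[0.31,0,-1.3,0.2,0],[0.31,0,-1.3,0.2,0],[0.31,0,-1.3,0.2,0]])

```text
t: 18.77
position: [0.4837, -0.1324, 0.1638]
ee_rot: [[-0.068, 0.998, 0.0], [0.998, 0.068, -0.0], [-0.0, 0.0, -1.0]]
wrist_force: [-0.1, -0.4, -0.7]
grip_width: 0.0264
grip_force: 0.0
```

```bash
python3 b.py 4
```

```text
tcp stand -0.014329104962041579 0.00021385746091000973 0.1638467838029817
side 0.02 196 X [-0.0333 -0.0225  0.0346] Y [-0.069   0.0595]
side 0.05 250 X [-0.0335 -0.0249  0.0268] Y [-0.0692  0.0626]
side 0.12 178 X [-0.0037 -0.0017  0.0055] Y [-0.0581  0.035 ]
side 0.14 210 X [-0.009  -0.0065 -0.0005] Y [-0.0581  0.0192]
side 0.16 184 X [-0.0148 -0.0123 -0.0069] Y [-0.0583  0.0095]
side 0.18 340 X [-0.0198 -0.0172 -0.01  ] Y [-0.0583  0.0079]
maxz [0.1874 0.3024]
side stop_face 0.76 stand 0.045345532562030104 -0.0022417649481839327 0.008164204994543792
side board_center 0.98 stand 0.009533366061942014 -0.002331142744800354 0.10497907113641398
top 0.02 16 X [-0.0335  0.0394  0.05  ] Y [-0.0052  0.0748]
top 0.05 8 X [-0.0331  0.0036  0.0697] Y [-0.0018  0.0662]
top 0.12 9 X [0.0087 0.0118 0.0132] Y [0.0074 0.0336]
top 0.14 9 X [0.0044 0.0053 0.0057] Y [0.0137 0.0312]
top 0.18 79 X [-0.02   -0.0162 -0.0101] Y [0.018  0.0542]
maxz [0.1881 0.2707]
top board_foot 0.89 stand 0.037593960362477946 -1.4350330093416764e-05 0.012443670449779443
top stop_face 0.98 stand 0.04551608728598844 -0.003566473297483537 0.011969819017685072
top stop_face 0.64 stand 0.08261934559529852 -0.0012185399935941215 0.05706456277399843
```

View pics/side4.png

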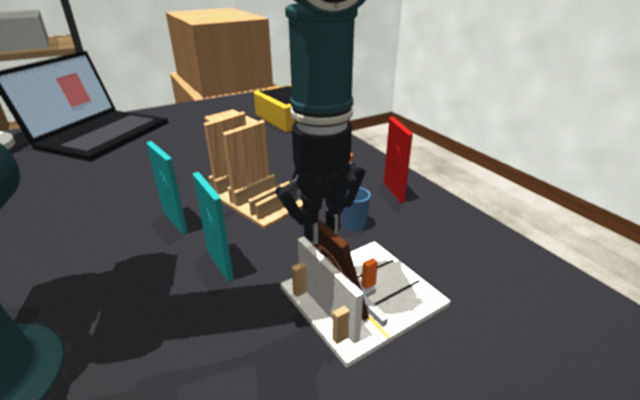

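Side picture: the board leans on the wall at (340,260), with the fingers clear at (325,220). I'll lift straight up and check the foot.

Call:
play_rows(series=[[0.31,0,0,-0.5,0],[0.31,0,0,-1.5,0],[0.31,0,0,-3,0],[0.31,0,0,-6,0],[0.31,0,0,-10,0],[0.31,0,-3,-13,0],[0.31,0,-8,-15,0],[0.31,0,-8,-15,0]])

```text
t: 20.18
position: [0.4031, -0.1383, 0.3177]
ee_rot: [[-0.067, 0.998, 0.006], [0.998, 0.067, -0.003], [-0.003, 0.006, -1.0]]
wrist_force: [0.2, -1.0, -0.3]
grip_width: 0.0265
grip_force: 0.0
```

```bash
python3 b.py 5; python3 - <<'E'
from h import *
s=np.array([.9977,.068]);w=np.array([.498,-.1316]);e=np.array([-.068,.9977])
im,d=cams.capture("top");P=cloud("top",d);z=P[...,2];X=(P[...,:2]-w)@s;Y=(P[...,:2]-w)@e
for a in np.arange(.015,.19,.015):
    m=(d>0)&(abs(z-a)<.0075)&(X<.041)&(X>-.03)&(Y>-.05)&(Y<.05); print(round(a,3),m.sum(),np.percentile(X[m],[5,50,95]) if m.sum() else "")
m=(d>0)&(abs(X-.05)<.012)&(abs(Y)<.075)&(z>.024)&(z<.033);print("stop",np.percentile(X[m],[2,98]))
im2=cv2.imread("pics/side5.png"); cv2.imwrite("pics/crop5.png",cv2.resize(im2[210:370,270:460],None,fx=3.7,fy=3.7,interpolation=cv2.INTER_CUBIC))
E
```

```text
tcp stand -0.09509470121599464 -0.0002784405883056993 0.3177255036489373
side 0.02 226 X [-0.0333 -0.0184  0.0438] Y [-0.0738  0.0587]
side 0.05 242 X [-0.0336 -0.0252  0.0266] Y [-0.0691  0.0607]
side 0.12 200 X [-0.0038 -0.0017  0.0062] Y [-0.058   0.0459]
side 0.14 247 X [-0.009  -0.0069 -0.001 ] Y [-0.0578  0.0475]
side 0.16 257 X [-0.0148 -0.0125 -0.0071] Y [-0.0584  0.0477]
side 0.18 515 X [-0.0198 -0.0175 -0.0113] Y [-0.058   0.0501]
maxz [0.1872 0.189 ]
side stop_face 0.58 stand 0.045511622479539625 -0.004330776945883953 0.008924843961271226
side board_center 0.7 stand 0.009145108933994612 0.0008781150382245901 0.1015062873886772
top 0.02 36 X [0.0198 0.0391 0.0432] Y [-0.0502  0.0622]
top 0.05 7 X [0.0314 0.0697 0.0699] Y [-0.0503  0.0024]
top 0.12 13 X [0.0096 0.0116 0.014 ] Y [-0.0296  0.0315]
top 0.18 53 X [-0.0199 -0.0162 -0.0107] Y [0.0292 0.0542]
maxz [0.1882 0.1909]
top board_foot 0.63 stand 0.035943100240213556 -0.0024262121533191443 0.014784147666595826
top stop_face 0.92 stand 0.046638449817725566 -0.0011082984972613339 0.013615386663703544
top board_center 0.88 stand 0.009270440680265859 -0.0008236129365750227 0.09588452880115365
0.015 354 [-0.0287 -0.0194  0.0389]
0.03 68 [-0.012   0.0349  0.0381]
0.045 68 [-0.012   0.0307  0.0339]
0.06 68 [-0.012   0.0261  0.0298]
0.075 69 [-0.012   0.0223  0.0254]
0.09 71 [-0.0121  0.018   0.0213]
0.105 54 [-0.012   0.0149  0.0171]
0.12 59 [0.0063 0.0111 0.0132]
0.135 61 [0.004  0.0065 0.0086]
0.15 61 [-0.0002  0.0017  0.0039]
0.165 52 [-0.0043 -0.0029 -0.0007]
0.18 199 [-0.02   -0.0142 -0.0057]
stop [0.0444 0.0581]
```

View pics/crop5.png

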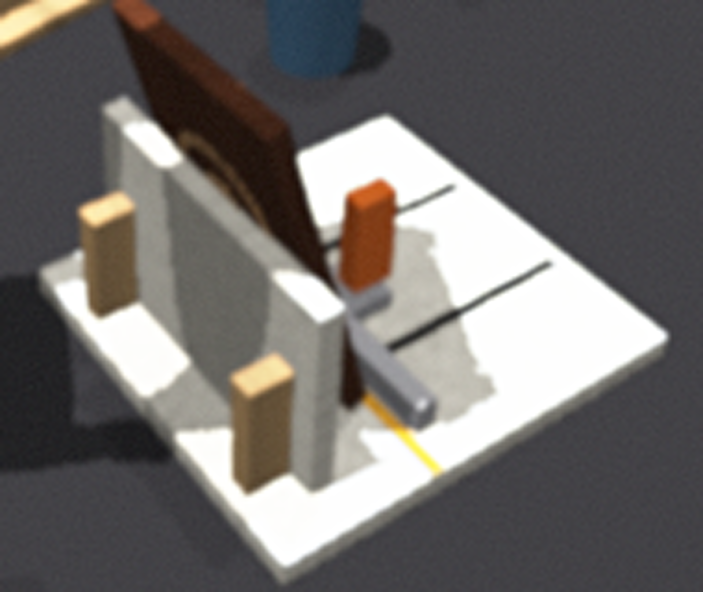

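The crop shows the board leaning square on the wall, with its foot near (350,400) about 5 mm short of the stop (measured: foot −11 mm from the stop face against a −12 limit). That is marginal, so I'll nudge the stop in about 3 mm by its knob, which keeps it inside the line tolerance.

Call:
play_rows(series=[[0.4,0,2,0,0.17],[0.4,0,4,0,0.35],[0.4,-0.1,6,0,0.53],[0.4,-0.1,8,0,0.7],[0.4,-0.1,10,0,0.88],[0.4,-0.2,12,0,1.05],[0.4,-0.2,14,0,1.23],[0.4,-0.2,16,0,1.4],[0.4,-0.2,17.63,0,1.571],[0.4,-0.2,17.63,0,1.571],[0.4,-0.2,17.63,0,1.571]])

```text
t: 22.0
position: [0.5794, -0.1277, 0.3132]
ee_rot: [[0.997, 0.071, -0.002], [0.071, -0.997, 0.0], [-0.001, -0.0, -1.0]]
wrist_force: [0.3, 0.4, 0.3]
grip_width: 0.0338
grip_force: 0.0
```

Call:
play_rows(series=[[0.4,0,0.05,4,0],[0.4,0,0.05,8,0],[0.4,0,0.05,12,0],[0.4,0,0.05,16,0],[0.4,0,0.05,20,0],[0.4,0,0.05,23,0],[0.4,0,0.05,25.5,0],[0.4,0,0.05,26.7,0],[0.4,0,0.05,26.7,0],[0.4,0,0.05,26.7,0]])

```text
t: 23.25
position: [0.5808, -0.1287, 0.0482]
ee_rot: [[0.998, 0.068, 0.002], [0.068, -0.998, -0.001], [0.002, 0.001, -1.0]]
wrist_force: [0.9, -0.1, 0.2]
grip_width: 0.0342
grip_force: 0.0
```

Call:
play_rows(series=[[0,0,0,0,0],[0,0,0,0,0],[0,0,0,0,0],[0,0,0,0,0]])

```text
t: 23.75
position: [0.5809, -0.1281, 0.0484]
ee_rot: [[0.998, 0.068, 0.002], [0.068, -0.998, 0.0], [0.002, 0.0, -1.0]]
wrist_force: [-1.5, 1.9, 7.3]
grip_width: 0.0131
grip_force: 59.3
```

Call:
play_rows(series=[[0,-0.1,0,0,0],[0,-0.2,0,0,0],[0,-0.3,0,0,0],[0,-0.35,0,0,0],[0,-0.35,0,0,0],[0,-0.35,0,0,0]])

```text
t: 24.5
position: [0.5791, -0.1283, 0.0484]
ee_rot: [[0.998, 0.067, 0.005], [0.067, -0.998, -0.0], [0.005, 0.0, -1.0]]
wrist_force: [4.2, 4.0, 4.3]
grip_width: 0.0132
grip_force: 59.1
```

Call:
play_rows(series=[[0,-0.06,0,0,0],[0,-0.13,0,0,0],[0,-0.13,0,0,0],[0,-0.13,0,0,0]])

```text
t: 25.0
position: [0.5777, -0.1284, 0.0484]
ee_rot: [[0.998, 0.067, 0.005], [0.067, -0.998, -0.0], [0.005, 0.0, -1.0]]
wrist_force: [4.2, 3.9, 4.2]
grip_width: 0.0132
grip_force: 59.1
```

Call:
play_rows(series=[[0.4,0.1,0,0,0],[0.4,0.1,0,0,0],[0.4,0.1,0,-1,0],[0.4,0.1,0,-4,0],[0.4,0.1,0,-9,0],[0.4,2,0,-14,0],[0.4,6,4,-19,0],[0.4,6,9,-22,0],[0.4,6,14,-22,0],[0.4,6,18,-22,0],[0.4,6,18,-22,0]])

```text
t: 26.38
position: [0.6464, -0.3075, 0.2668]
ee_rot: [[0.998, 0.064, -0.0], [0.064, -0.998, -0.001], [-0.0, 0.001, -1.0]]
wrist_force: [0.0, -0.3, 0.1]
grip_width: 0.0343
grip_force: 0.0
```

```bash
python3 - <<'E'
from h import *
s=np.array([.9977,.068]);w=np.array([.498,-.1316]);e=np.array([-.068,.9977])
for n in("side","top"):
    im,d=cams.capture(n);cv2.imwrite(f"pics/{n}6.png",im[:,:,::-1])
    P=cloud(n,d);z=P[...,2];X=(P[...,:2]-w)@s;Y=(P[...,:2]-w)@e
    m=(d>0)&(abs(X-.05)<.015)&(abs(Y)>.03)&(abs(Y)<.075)&(z>.024)&(z<.033)&(X>.037)
    print(n,"stop",m.sum(),np.percentile(X[m],[2,10,90,98]))
    for a in(.04,.06,.14,.16):
        m=(d>0)&(abs(z-a)<.006)&(X<.05)&(X>-.03+.02*(a<.1))&(abs(Y)<.05); print(a,m.sum(),np.percentile(X[m],[5,50,95]))
    m=(d>0)&(z>.18)&(z<.195)&(abs(X)<.04)&(abs(Y)<.07); print("top",cv2.minAreaRect(np.c_[X[m],Y[m]].astype(np.float32)))
    for l in("board_foot","stop_face","stop_knob"): 
        for r in pinpoint(n,l)[:4]:
            p=toworld(n,r["point"]); q=p[:2]-w
            if abs(q@s)<.1 and abs(q@e)<.1: print(n,l,round(r["confidence"],2),q@s,q@e,p[2])
E
```

```text
side stop 161 [0.0412 0.042  0.0522 0.0533]
0.04 1 [-0.0097 -0.0097 -0.0097]
0.06 2 [-0.0099 -0.0098 -0.0097]
0.14 147 [-0.0087 -0.007  -0.0054]
0.16 150 [-0.0143 -0.0128 -0.011 ]
top ((-0.014825131744146347, -0.0018032193183898926), (0.012393680401146412, 0.11367525160312653), 0.23934701085090637)
side stop_face 0.69 0.044418694201471445 -0.0014989665310757838 0.013141077756172318
side stop_knob 0.55 0.07934199323312988 0.0016447427497452754 0.05510161026329092
top stop 191 [0.0415 0.0423 0.0525 0.0534]
0.04 36 [0.0319 0.034  0.0375]
0.06 40 [0.0263 0.0274 0.0296]
0.14 46 [0.0032 0.0047 0.0065]
0.16 44 [-0.0028 -0.001   0.0005]
top ((-0.013671779073774815, 0.0001440979540348053), (0.10987232625484467, 0.013739509508013725), 89.71261596679688)
top board_foot 0.71 0.03964147115155645 -0.002613806086912366 0.014413657768913943
top stop_face 0.98 0.04391365688275478 -0.0013367684841119212 0.009069671768043406
top stop_knob 0.8 0.08038277849001864 -0.005149397102610197 0.05656784449530933
```

View pics/side6.png

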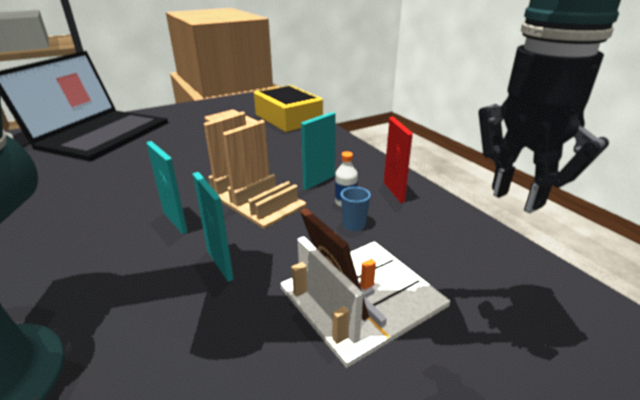

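In the side picture the board leans at (335,255), with its foot at the stop (372,310), and the arm is well clear. Measured: lean about 16°, gap 41.4 mm (joint about 0.0486), foot front at the stop face, square and centred. I'll hand it in.

```bash
python3 -c "
from h import *
print(workorder.sign_off())"
```

```text
the job is handed in; nothing more can be done
None
```

The job is handed in, though the hand-in returned no verdict: by my last measurement the dark board leans about 16° on the wall, square and centred with its foot at the stop, and the stop is about 3 mm past the yellow line (6 mm allowed) because I nudged it in to meet the foot.

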